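# Slide the battery cover home until it clicks

## Task

Close the battery box: lay the loose black cover flat on the open near end of its rails, tongue pointing along them, and slide it under the lips until its tongue has clicked past the hidden ledge and the cover is fully home against its stop. Where that is differs from box to box, so feel for the stop and do not force the cover; leave it latched and let go, with the other things on the table undisturbed.

Things in the scene. Friction and masses are not known exactly. Their poses are not given: they have to be found in the camera images.
- battery_box: Grey plastic battery box fixed flat on the table, 228 (x) by 84 mm. Origin: centre of its underside; x points along the rails, the way the cover slides home (away from the robot), z up. The deck on which the cover slides lies 30 mm above the origin; two cells lie in a bay below it. The far end (x = 64 to 114 mm) has a hood, 53 mm high, with a steel catch strip under it (see cover_tab).
- rail_start (a point): Middle of the open near end of the deck (box x = -70 mm, z = 30 mm; axes as the box). Side guides 68 mm apart, flared at their tops, 40 mm above the table. A cover laid flat and square with the middle of its plate here, or up to 10 mm nearer, lies clear of the lips; from here it slides 55 to 85 mm until it is home.
- lip_mouth (a point): Middle of the deck where the lips begin (box x = -20 mm, z = 30 mm; axes as the box). From here to box x = 44 mm a lip reaches in over each edge of the cover: 6.5 mm gap under the lips, 55 mm free between them, their tops 42 mm above the table (43 mm at the lead-in, which flares upward over the 7 mm before this point).
- cover: The loose black plastic cover: flat plate 80 (x) by 64 (y) by 5 mm, about 60 g, origin at the middle of its underside, x = the way its springy tongue points. The tongue, 22 mm wide, stands out 43 mm past the plate's front edge and has a downward nib. Once it is under the lips, more than 15 N between cover and box would break it; stop at 7 or 8 N of push.
- cover_grip (a point): Centre of the cover's upright grip rib, 15 mm above the cover's underside; axes as the cover. The rib stands across the cover: 10 mm thick (x), 44 mm long (y), its top 25 mm above the underside. It is 18 mm behind the middle of the plate. Home, this point is 45 mm above the table, anywhere from box x = -35 to -3 mm.
- cover_tab (a joint): Upward bend of the tongue (rad), sprung to 0; 0.04 to 0.11 while its nib rides up a ramp and along a 26 mm land, 6 mm high, near 0 once it snaps down behind it. Riding takes up to 5 N along the rails. Some 2 mm after the snap the plate meets two rigid stops. Land and stops are one strip set differently in each box, up to 15 mm either way along the rails: feel for it.
- star_knob: bystander: black star knob, 32 mm wide, 27 mm high
- spare_cell: bystander: upright AA cell, 14 mm wide, 50 mm high
- screwdriver: bystander: slim screwdriver, 146 mm long, lying
- tweezers: bystander: steel tweezers, 118 mm long, lying
- bushing: bystander: upright linear bushing, 21 mm wide, 30 mm high
- elbow: bystander: small elbow fitting, 27 x 32 x 12 mm
- hex_key: bystander: hex key, 84 mm long, lying

How it is judged:
By the outcome, as a careful person would: the job done as asked, in the order asked, and still so for the second after the job is handed in, with the robot touching nothing.
It also fails if it takes over 53 s, if anything falls off the work surface, if the arm or the gripper's body presses on something with over 40 N, if the wrist force passes 120 N, or if a joint passes its speed limit or range.

## Robot

A 6-joint arm with a two-finger parallel gripper is mounted at the origin on a cart in front of the work surface, level with it; the furniture and walls round the work are solid. World frame = base frame: x ahead of the robot, y to its left, z up, the work surface at z = 0. Lengths are in m, angles in rad, forces in N, time in s.
With the tool pointing down it reaches from about 0.375 to 0.975 m from the base axis. Payload 3.8 kg.
Tool frame: the origin (TCP) lies at the very end of the fingers, on their centre line; the grasp point (between the pads) lies 19 mm behind it; z points along the fingers, y is the line along which they close (so a half turn about z gives the same grasp; the last joint's range is limited). The gripper opens to 85 mm and grips with 20 to 120 N. Pads are 22 mm wide; open, the fingers measure 114 mm over their backs; the gripper's body (76 mm by 85 mm) begins 54 mm behind the grasp point. The pads swing forward as they close: fully open they stand 13 mm farther back than shut.
Start: joints at [-1.186, 0.264, 1.604, -0, 1.274, -0.037], TCP at [0.276, -0.616, 0.231] pointing down, gripper open.
Joint ranges: [-2.63, 2.63], [-0.94, 2.18], [0.31, 2.57], [-1.31, 4.45], [0, 2.66], [-2.55, 2.55]. Speed limits (rad/s): [2.57, 2.57, 3.14, 3.14, 3.14, 3.14].

## Interface

Orientations are given as a rotation vector (axis times angle).
In Python, from workcell import monitor, viewer, workorder gives the robot as it stands.
- The arm moves only by the tool jog_arm, never from a script. Its argument "commands" is a list of rows, each an object with "travel": the shift along the tool's x, y, z in mm, a list of three; "rot": the turn, a rotation vector about the tool's x, y, z in degrees, a list of three; "claw": the closure in counts, from 0 (fully open) to 255 (shut). A call has exactly 5 rows; each row shifts and turns the commanded pose from where the row before left it, along the tool's axes as they then stand; what a row does not reach is not made up. A row lasts 1/10 s, in which the tool goes at most 50 mm and 8.59 degrees, less where a joint would pass 70% of its speed; a pose out of reach is approached as far as the arm can. A call is refused whole if a number of a shift passes 50 or a number of a turn 8.59, either way. A call with a gripper value outside its range is refused whole. The fingers move at their own pace and stop on an object; "force" is the grip in N (left out, the last holds). Time passes only in rows, so rows that do not move let the fingers close, or fill a call up. It gives the time, the measured TCP pose, the force, the opening and the grip force at its end, in the units of the state.
- monitor.read_state(): the state, without advancing time (a new reading comes with each control period).
- viewer.read_camera(name): name is "scene" or "top" or "wrist"; returns a dict with "color" (420x560x3 uint8, blue, green, red), "camera_matrix" (3x3 intrinsics, pixels), "R" (3x3) and "t" (3): a world point X has camera coordinates R X + t. Camera axes: x right, y down, z forward; pixel columns grow to the right and rows downward; lengths in m; the calibration is good to about 2 mm. A picture is of the moment at which its call begins. There is no depth.
- workorder.finish_job(): hands the job in; it is judged then, once.
The state is a dict: "time": time; "q": joint angles; "joint_vel": joint speeds; "joint_torque": joint torques, N m; "tool_pos": TCP position; "tcp_rot": TCP orientation; "wrist_force": force on the tool from outside, world axes, zero at the start; "torque": the same for the moment, N m; "width": opening from 0.0 (shut) to 1.0 (fully open); "grip_force": force on a finger pad.
Only numpy, scipy, OpenCV 4.12 (cv2) and the standard library are available. Lean on these libraries where they do the work, as an engineer would, in place of code of your own. Each camera call takes 0.05 s, during which the arm holds its last target. There are 200 camera calls.

## Working session

There is one attempt and no reset: what is moved stays moved. The work goes in short steps, Python scripts to look and compute and a tool call to move; the robot and the scene stay as the last step left them, time stands still between calls to the robot, and variables do not carry over. Pictures are saved under pics/ and viewed, at most 10 in all, crops included, and the job is handed in when it is done.

Besides the shell and the picture viewer there is one more tool, called after "Call:" as name(argument=value, ...) on one line, values as JSON. jog_arm: Moves the arm, as the interface text tells. Its arguments: {"type":"object","properties":{"commands":{"type":"array","items":{"type":"object","properties":{"travel":{"type":"array","items":{"type":"number"}},"rot":{"type":"array","items":{"type":"number"}},"claw":{"type":"number"}}}},"force":{"type":"number"}},"required":["commands"]}

```bash
mkdir -p pics; ls; python3 - <<'E'
from workcell import monitor, viewer
import cv2,numpy as np
np.set_printoptions(precision=4,suppress=True)
print(monitor.read_state())
for n in ("scene","top"):
    d=viewer.read_camera(n); cv2.imwrite(f"pics/{n}0.png",d["color"])
    np.savez(f"{n}0.npz",**d); print(n,d["camera_matrix"],d["R"],d["t"])
E
```

```text
pics
{'time': 0.0, 'q': array([-1.1859,  0.2647,  1.6054,  0.    ,  1.2737, -0.0369]), 'joint_vel': array([ 0.0026,  0.0002, -0.0019,  0.0001,  0.0013, -0.0015]), 'joint_torque': array([  0.0017, -51.5098, -36.7319,   0.0001,   0.0128,   0.    ]), 'tool_pos': array([ 0.2761, -0.6152,  0.23  ]), 'tcp_rot': array([-3.0699, -0.6572,  0.0005]), 'wrist_force': array([-0.1901,  0.8648,  0.1964]), 'torque': array([-0.0165,  0.0314, -0.0521]), 'grip_force': 0.0, 'width': 0.9968992879227823}
scene [[509.8901   0.     284.6346]
 [  0.     509.8901 202.9111]
 [  0.       0.       1.    ]] [[-0.7584 -0.6518 -0.0042]
 [-0.3282  0.3874 -0.8615]
 [ 0.5631 -0.652  -0.5077]] [0.3016 0.2576 0.8846]
top [[380.984    0.     278.9722]
 [  0.     380.984  207.9843]
 [  0.       0.       1.    ]] [[ 0.0202 -0.9997  0.0154]
 [-0.9839 -0.0227 -0.1773]
 [ 0.1776 -0.0116 -0.984 ]] [-0.1396  0.4906  1.1019]
```

View pics/top0.png

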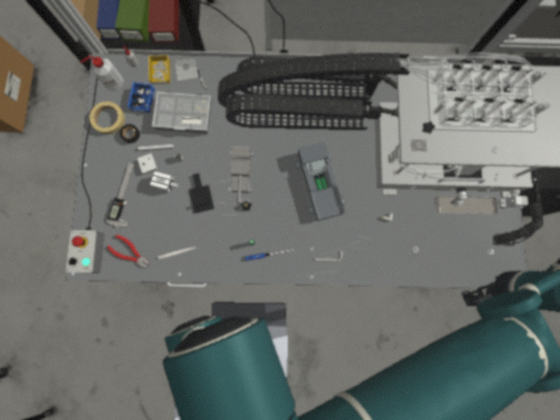

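View pics/scene0.png

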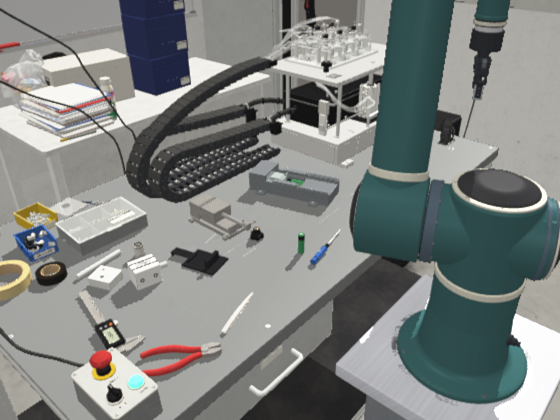

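```bash
python3 - <<'E'
import cv2,numpy as np
t=cv2.imread("pics/top0.png");s=cv2.imread("pics/scene0.png")
a=cv2.resize(t[135:235,180:350],None,fx=4.5,fy=4.5,interpolation=cv2.INTER_CUBIC)[:,:765]
cv2.imwrite("pics/tc.png",a)
b=cv2.resize(s[150:290,160:350],None,fx=4.2,fy=4.2,interpolation=cv2.INTER_CUBIC)
cv2.imwrite("pics/sc.png",b);print(a.shape,b.shape)
E
```

```text
(450, 765, 3) (588, 798, 3)
```

View pics/tc.png

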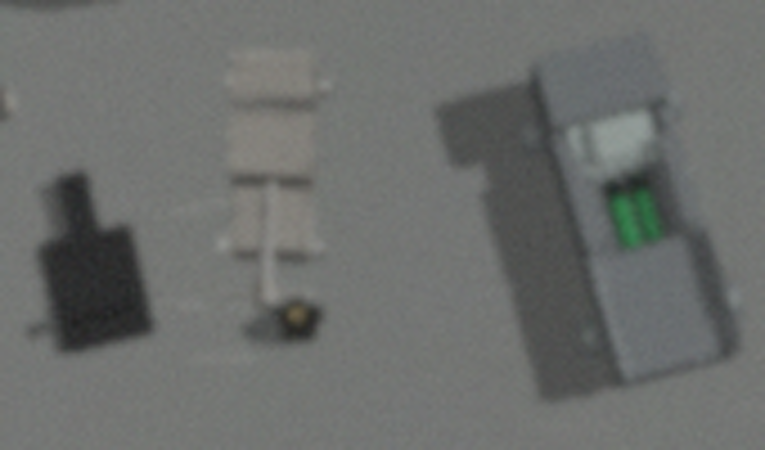

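View pics/sc.png

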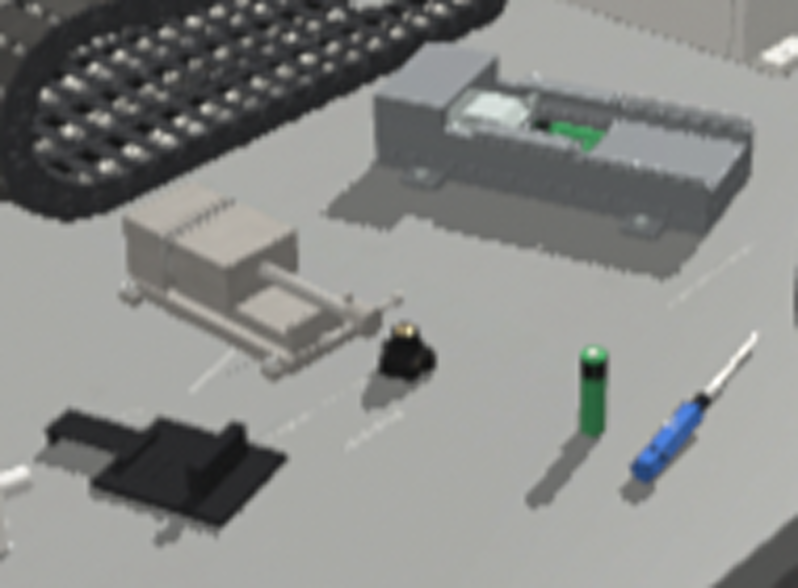

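```bash
cat > h.py <<'E'
import numpy as np,cv2
np.set_printoptions(precision=4,suppress=True)
def ray(d,p,z):
    K,R,t=d["camera_matrix"],d["R"],d["t"]
    v=R.T@np.linalg.solve(K,[p[0],p[1],1.]); c=-R.T@t
    return c+v*(z-c[2])/v[2]
def proj(d,X):
    u=d["camera_matrix"]@(d["R"]@np.array(X)+d["t"]); return u[:2]/u[2]
E
python3 - <<'E'
from h import *
T=dict(np.load("top0.npz"));S=dict(np.load("scene0.npz"))
t=lambda x,y,z:ray(T,(180+x/4.5,135+y/4.5),z)
s=lambda x,y,z:ray(S,(160+x/4.2,150+y/4.2),z)
P=[t(*p,.005) for p in ((40,245),(132,228),(152,330),(62,350))]
print("cover top",*P,np.mean(P,0))
Q=[s(*p,.005) for p in ((92,482),(160,418),(287,458),(222,523))]
print("cover scene",*Q,np.mean(Q,0))
print("rib scene top", s(195,475,.025),s(240,428,.025))
print("tongue tip top",t(70,178,.005),"scene",s(58,420,.005))
print("hood far",t(532,68,.053),t(652,36,.053),"near",t(622,382,.04),t(738,352,.04))
print("scene: hood ",s(375,97,.053),s(432,45,.053),s(497,60,.053),s(445,112,.053), "near",s(712,185,.04),s(752,128,.04))
print("cells",s(593,352,.05),t(275,0,0),"knob",s(405,330,.027),t(298,318,.027))
# dark mask of the cover in top
g=T["color"][165:220,180:222].max(2); m=(g<55).astype(np.uint8)
print(m.sum()); 
for r in m: print("".join(".#"[v] for v in r))
E
```

```text
cover top [0.5532 0.1539 0.005 ] [0.5669 0.0907 0.005 ] [0.4949 0.0731 0.005 ] [0.4795 0.1342 0.005 ] [0.5236 0.113  0.005 ]
cover scene [0.5531 0.1564 0.005 ] [0.5691 0.0971 0.005 ] [0.492  0.0779 0.005 ] [0.4779 0.1361 0.005 ] [0.523  0.1169 0.005 ]
rib scene top [0.4964 0.1351 0.025 ] [0.5086 0.0936 0.025 ]
tongue tip top [0.6018 0.1359 0.005 ] scene [0.6091 0.1334 0.005 ]
hood far [ 0.6742 -0.1844  0.053 ] [ 0.6993 -0.2665  0.053 ] near [ 0.4607 -0.2479  0.04  ] [ 0.4828 -0.3259  0.04  ]
scene: hood  [ 0.6754 -0.1795  0.053 ] [ 0.6991 -0.2581  0.053 ] [ 0.6514 -0.269   0.053 ] [ 0.6278 -0.193   0.053 ] near [ 0.4589 -0.2448  0.04  ] [ 0.4829 -0.3196  0.04  ]
cells [ 0.3914 -0.0484  0.05  ] [ 0.7388 -0.0021  0.    ] knob [ 0.5047 -0.0253  0.027 ] [ 0.5016 -0.0289  0.027 ]
474
..........................................
..........................................
..........................................
..........................................
..........................................
..........................................
..........................................
.........
[... 1354 characters left out ...]
##..........
.............###################..........
.............###################..........
..............##################..........
..............##################..........
..............#################...........
..............#############...............
..............#########...................
...............####.......................
..........................................
..........................................
..........................................
..........................................
..........................................
..........................................
..........................................
..........................................
```

```bash
cat > plan.py <<'E'
import sys
from h import *
from scipy.spatial.transform import Rotation as Ro
from workcell import monitor
def down(yaw): y=np.radians(yaw); return Ro.from_matrix(np.array([[np.cos(y),np.sin(y),0],[np.sin(y),-np.cos(y),0],[0,0,-1]]))
def plan(pos,yaw,n):
    s=monitor.read_state(); p=s["tool_pos"]; R=Ro.from_rotvec(s["tcp_rot"])
    w=(R.inv()*down(yaw)).as_rotvec()/n; st=(np.array(pos)-p)/n
    print("t",round(s["time"],2),"pos",p,"yaw",np.degrees(np.arctan2(*R.as_matrix()[[1,0],0])),"f",s["wrist_force"],"w",s["width"])
    for i in range(n):
        print(np.round(R.inv().apply(st)*1000,1).tolist(),np.round(np.degrees(w),2).tolist()); R=R*Ro.from_rotvec(w)
if __name__=="__main__":
    a=list(map(float,sys.argv[1:])); plan(a[:3],a[3],int(a[4]))
E
python3 plan.py .54 -.265 .25 106.2 10
```

```text
t 0.1 pos [ 0.2761 -0.6152  0.2301] yaw 24.16776453746619 f [-0.0888 -0.4271  0.3782] w 1.0029651161864568
[38.4, -21.2, -1.9] [-0.01, -0.01, -8.2]
[41.0, -15.5, -2.0] [-0.01, -0.01, -8.2]
[42.8, -9.4, -2.0] [-0.01, -0.01, -8.2]
[43.7, -3.2, -2.0] [-0.01, -0.01, -8.2]
[43.7, 3.0, -2.0] [-0.01, -0.01, -8.2]
[42.9, 9.3, -2.0] [-0.01, -0.01, -8.2]
[41.1, 15.3, -2.0] [-0.01, -0.01, -8.2]
[38.5, 21.0, -2.0] [-0.01, -0.01, -8.2]
[35.1, 26.3, -2.0] [-0.01, -0.01, -8.2]
[31.0, 31.0, -2.0] [-0.01, -0.01, -8.2]
```

Call:
jog_arm(commands=[{"travel":[38.4,-21.2,-2],"rot":[0,0,-8.2],"claw":0},{"travel":[41,-15.5,-2],"rot":[0,0,-8.2],"claw":0},{"travel":[42.8,-9.4,-2],"rot":[0,0,-8.2],"claw":0},{"travel":[43.7,-3.2,-2],"rot":[0,0,-8.2],"claw":0},{"travel":[43.7,3,-2],"rot":[0,0,-8.2],"claw":0}])

```text
time: 0.6
tool_pos: [0.4086, -0.4391, 0.2407]
tcp_rot: [-2.642, -1.699, 0.0]
wrist_force: [0.6, 0.7, -0.3]
width: 0.998
grip_force: 0.0
```

Call:
jog_arm(commands=[{"travel":[42.9,9.3,-2],"rot":[0,0,-8.2],"claw":0},{"travel":[41.1,15.3,-2],"rot":[0,0,-8.2],"claw":0},{"travel":[38.5,21,-2],"rot":[0,0,-8.2],"claw":0},{"travel":[35.1,26.3,-2],"rot":[0,0,-8.2],"claw":0},{"travel":[31,31,-2],"rot":[0,0,-8.2],"claw":0}])

```text
time: 1.1
tool_pos: [0.5408, -0.264, 0.2509]
tcp_rot: [-1.879, -2.517, 0.0]
wrist_force: [-0.1, -0.3, 0.5]
width: 1.002
grip_force: 0.0
```

```bash
python3 - <<'E'
from h import *
from workcell import viewer
d=viewer.read_camera("wrist");np.savez("w1.npz",**d)
cv2.imwrite("pics/w1.png",d["color"]);print(d["R"],d["t"],-d["R"].T@d["t"])
E
python3 plan.py .53 .13 .22 104.5 10
```

```text
[[ 0.959   0.2833 -0.0002]
 [ 0.2702 -0.9143  0.3019]
 [ 0.0854 -0.2896 -0.9533]] [-0.4445 -0.4333  0.2762] [ 0.5198 -0.1902  0.3941]
t 1.15 pos [ 0.5448 -0.2586  0.2513] yaw 107.00759927979207 f [2.6358 3.2824 0.7147] w 0.9966148433880827
[37.6, 9.9, 3.3] [0.03, -0.02, 0.25]
[37.6, 9.8, 3.3] [0.03, -0.02, 0.25]
[37.7, 9.6, 3.3] [0.03, -0.02, 0.25]
[37.7, 9.4, 3.3] [0.03, -0.02, 0.25]
[37.8, 9.3, 3.2] [0.03, -0.02, 0.25]
[37.8, 9.1, 3.2] [0.03, -0.02, 0.25]
[37.8, 9.0, 3.2] [0.03, -0.02, 0.25]
[37.9, 8.8, 3.2] [0.03, -0.02, 0.25]
[37.9, 8.6, 3.2] [0.03, -0.02, 0.25]
[38.0, 8.5, 3.1] [0.03, -0.02, 0.25]
```

View pics/w1.png

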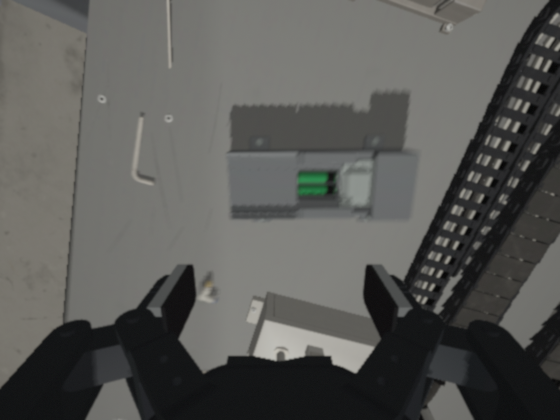

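```bash
python3 - <<'E'
import cv2
c=cv2.imread("pics/w1.png")[135:235,218:428]
c=cv2.convertScaleAbs(c,alpha=1.6)
cv2.imwrite("pics/w1c.png",cv2.resize(c,None,fx=3.8,fy=3.8,interpolation=cv2.INTER_CUBIC))
E
```

```text
(no output)
```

View pics/w1c.png

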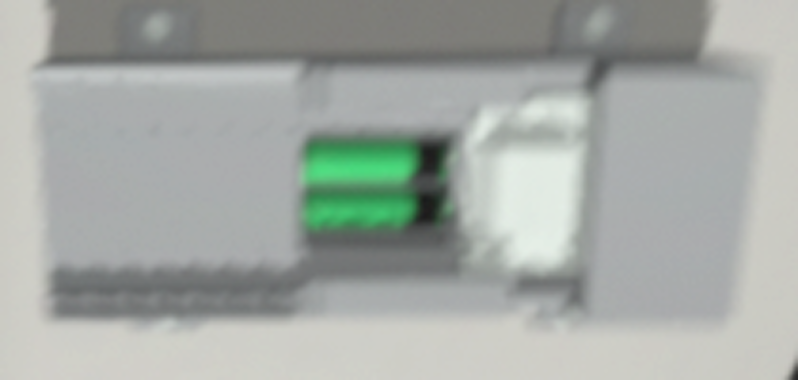

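Call:
jog_arm(commands=[{"travel":[37.6,9.8,3],"rot":[0,0,0.25],"claw":0},{"travel":[37.6,9.8,3],"rot":[0,0,0.25],"claw":0},{"travel":[37.6,9.6,3],"rot":[0,0,0.25],"claw":0},{"travel":[37.7,9.4,3],"rot":[0,0,0.25],"claw":0},{"travel":[37.7,9.3,3],"rot":[0,0,0.25],"claw":0}])

```text
time: 1.65
tool_pos: [0.535, -0.0703, 0.2357]
tcp_rot: [-1.915, -2.489, 0.0]
wrist_force: [0.5, -0.4, 0.3]
width: 1.0
grip_force: 0.0
```

Call:
jog_arm(commands=[{"travel":[37.8,9,3],"rot":[0,0,0.25],"claw":0},{"travel":[37.8,9,3],"rot":[0,0,0.25],"claw":0},{"travel":[37.8,8.8,3],"rot":[0,0,0.25],"claw":0},{"travel":[37.8,8.6,3],"rot":[0,0,0.25],"claw":0},{"travel":[20,4,3],"rot":[0,0,0.25],"claw":0}])

```text
time: 2.15
tool_pos: [0.5303, 0.1065, 0.2207]
tcp_rot: [-1.939, -2.47, -0.0]
wrist_force: [-0.2, 0.0, 0.5]
width: 0.997
grip_force: 0.0
```

```bash
python3 - <<'E'
from h import *
from workcell import viewer,monitor
viewer.read_camera("top");viewer.read_camera("top")
d=viewer.read_camera("wrist");np.savez("w2.npz",**d)
cv2.imwrite("pics/w2.png",d["color"]);s=monitor.read_state();print(s["time"],s["tool_pos"],s["joint_vel"])
E
```

```text
2.3 [0.5303 0.1049 0.2205] [-0.034  -0.0065 -0.0051 -0.0114  0.0014 -0.012 ]
```

View pics/w2.png

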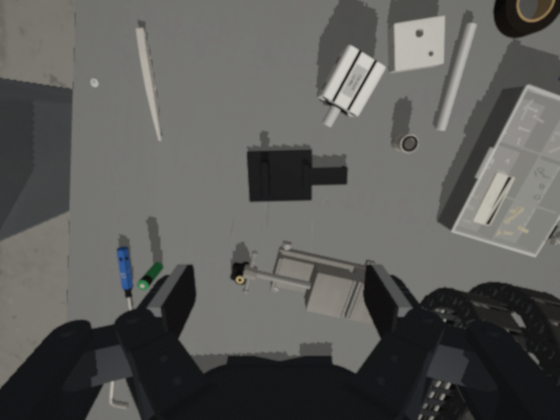

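```bash
python3 - <<'E'
from h import *
W=dict(np.load("w1.npz"));W2=dict(np.load("w2.npz"))
w=lambda x,y,z:ray(W,(218+x/3.8,135+y/3.8),z)
for n,p in dict(nearU=(38,66,.04),nearL=(46,320,.04),hoodfU=(765,65,.053),hoodfL=(730,322,.053),hoodnU=(612,66,.053),hoodnL=(586,318,.053),bayn=(303,140,.03),bayn2=(303,230,.03)).items(): print(n,w(*p))
u=np.array([np.cos(np.radians(16.2)),np.sin(np.radians(16.2))]);v=np.array([-u[1],u[0]])
c=np.array([.579,-.2533])
for a,b,z in ((-114,42,40),(-114,-42,40),(64,42,53),(114,42,53),(64,-42,53),(114,-42,53)):
    q=proj(W,[*(c+u*a/1e3+v*b/1e3),z/1e3]); print((a,b,z),(q-[218,135])*3.8)
print("cam2",-W2["R"].T@W2["t"])
g=W2["color"].max(2); m=(g<45).astype(np.uint8); m[:,:235]=0;m[:,355:]=0;m[:135]=0;m[215:]=0
n,l,st,_=cv2.connectedComponentsWithStats(m); i=1+st[1:,4].argmax(); print(st[i])
m=(l==i).astype(np.uint8)
pl=cv2.morphologyEx(m,cv2.MORPH_OPEN,np.ones((30,30)))
cs,_=cv2.findContours(pl,0,1); r=cv2.minAreaRect(max(cs,key=len)); print(r)
P=np.array([ray(W2,p,.005) for p in cv2.boxPoints(r)]); print(P,P.mean(0))
ton=m.copy();ton[:,:316]=0;ys,xs=np.nonzero(ton)
print("tip",xs.max(),np.median(ys[xs>xs.max()-6]),ray(W2,(xs.max(),np.median(ys[xs>xs.max()-6])),.005),ray(W2,(320,np.median(ys[xs<324])),.005))
cr=cv2.convertScaleAbs(W2["color"][135:215,235:360],alpha=3)
cv2.imwrite("pics/w2c.png",cv2.resize(cr,None,fx=6,fy=6,interpolation=cv2.INTER_CUBIC))
E
```

```text
nearU [ 0.4716 -0.2442  0.04  ]
nearL [ 0.4939 -0.3262  0.04  ]
hoodfU [ 0.6856 -0.1792  0.053 ]
hoodfL [ 0.7096 -0.2585  0.053 ]
hoodnU [ 0.641  -0.1927  0.053 ]
hoodnL [ 0.6639 -0.2705  0.053 ]
bayn [ 0.5601 -0.2444  0.03  ]
bayn2 [ 0.5694 -0.2737  0.03  ]
(-114, 42, 40) [-4.9373 55.2766]
(-114, -42, 40) [ 10.057  307.8867]
(64, 42, 53) [571.4334  62.2444]
(114, 42, 53) [735.6638  63.0022]
(64, -42, 53) [546.4686 322.8819]
(114, -42, 53) [699.1752 323.5428]
cam2 [0.5126 0.181  0.3635]
[ 248  150   99   51 3624]
((280.4999694824219, 175.99998474121094), (47.99999237060547, 60.99999237060547), 90.0)
[[0.4867 0.1356 0.005 ]
 [0.5588 0.1533 0.005 ]
 [0.5751 0.095  0.005 ]
 [0.4994 0.0764 0.005 ]] [0.53   0.1151 0.005 ]
tip 346 174.5 [0.6085 0.1371 0.005 ] [0.5775 0.1282 0.005 ]
```

View pics/w2c.png

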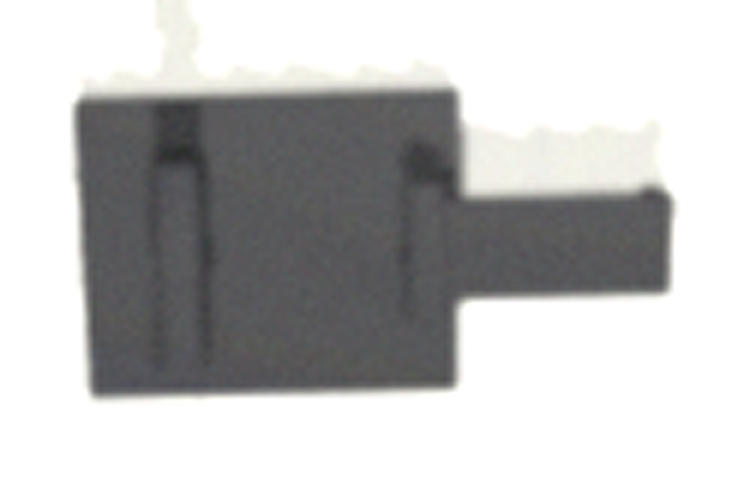

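```bash
python3 - <<'E'
from h import *
W=dict(np.load("w2.npz"))
w=lambda x,y,z:ray(W,(235+x/6,135+y/6),z)
P=np.array([w(*p,.005) for p in ((78,100),(457,91),(457,386),(93,397))]);print(P,P.mean(0))
a=lambda p:np.degrees(np.arctan2(p[1],p[0]))
print(a(P[1]-P[0]),a(P[2]-P[3]),a(P[0]-P[3])-90,a(P[1]-P[2])-90)
print(*[np.linalg.norm(P[i]-P[i-1]) for i in range(4)])
print("tip",w(668,243,.005),"rib",w(183,160,.025),w(185,366,.025))
E
```

```text
[[0.4843 0.1354 0.005 ]
 [0.5584 0.1554 0.005 ]
 [0.5751 0.0959 0.005 ]
 [0.5003 0.075  0.005 ]] [0.5295 0.1154 0.005 ]
15.137535093023068 15.606499106814125 14.875690812758563 15.693013600251177
0.06245397857961363 0.07674961570868366 0.061820782805702884 0.07763697147807672
tip [0.6093 0.136  0.005 ] rib [0.5079 0.1316 0.025 ] [0.5176 0.0916 0.025 ]
```

```bash
python3 plan.py .51 .111 .010 105.2 1
```

```text
t 2.3 pos [0.5303 0.1049 0.2205] yaw 103.79989163600108 f [-0.2466 -0.2636  0.775 ] w 1.0034341875602504
[10.8, -17.9, 210.5] [-0.09, 0.01, -1.4]
```

Call:
jog_arm(commands=[{"travel":[3,-5,40],"rot":[0,0,-0.4],"claw":0},{"travel":[3,-5,40],"rot":[0,0,-0.5],"claw":0},{"travel":[3,-5,40],"rot":[0,0,-0.5],"claw":0},{"travel":[2,-3,35],"rot":[0,0,0],"claw":0},{"travel":[0,0,25],"rot":[0,0,0],"claw":0}], force=40)

```text
time: 2.8
tool_pos: [0.5086, 0.1085, 0.0385]
tcp_rot: [-1.911, -2.49, 0.005]
wrist_force: [0.5, -0.1, 0.6]
width: 0.998
grip_force: 0.0
```

Call:
jog_arm(commands=[{"travel":[0,0,15],"rot":[0,0,0],"claw":0},{"travel":[0,0,10],"rot":[0,0,0],"claw":0},{"travel":[0,0,5.5],"rot":[0,0,0],"claw":0},{"travel":[0,0,0],"rot":[0,0,0],"claw":60},{"travel":[0,0,0],"rot":[0,0,0],"claw":120}])

```text
time: 3.3
tool_pos: [0.5117, 0.1101, 0.0116]
tcp_rot: [1.911, 2.492, 0.002]
wrist_force: [-0.9, -0.1, 0.2]
width: 0.692
grip_force: 0.0
```

Call:
jog_arm(commands=[{"travel":[0,0,1],"rot":[0,0,0],"claw":170},{"travel":[0,0,0],"rot":[0,0,0],"claw":200},{"travel":[0,0,0],"rot":[0,0,0],"claw":255},{"travel":[0,0,0],"rot":[0,0,0],"claw":255},{"travel":[0,0,0],"rot":[0,0,0],"claw":255}], force=40)

```text
time: 3.8
tool_pos: [0.5115, 0.1104, 0.0104]
tcp_rot: [1.91, 2.493, 0.002]
wrist_force: [0.4, -0.1, 3.5]
width: 0.102
grip_force: 41.0
```

Call:
jog_arm(commands=[{"travel":[0,0,-15],"rot":[0,0,0],"claw":255},{"travel":[0,0,-35],"rot":[0,0,0],"claw":255},{"travel":[0,0,-45],"rot":[0,0,0],"claw":255},{"travel":[-20,-4,-40],"rot":[0,0,0],"claw":255},{"travel":[-35,-8,-25],"rot":[0,0,0],"claw":255}])

```text
time: 4.3
tool_pos: [0.515, 0.055, 0.1732]
tcp_rot: [1.905, 2.494, 0.005]
wrist_force: [1.3, -0.4, -0.3]
width: 0.105
grip_force: 40.4
```

```bash
python3 plan.py .50 -.27 .20 106.4 8
```

```text
t 4.3 pos [0.515  0.055  0.1732] yaw 105.24950223628129 f [ 1.2671 -0.3552 -0.3242] w 0.10489554851383588
[-38.7, -12.5, -3.4] [0.03, 0.0, -0.14]
[-38.7, -12.6, -3.4] [0.03, 0.0, -0.14]
[-38.6, -12.7, -3.4] [0.03, 0.0, -0.14]
[-38.6, -12.8, -3.4] [0.03, 0.0, -0.14]
[-38.6, -12.9, -3.4] [0.03, 0.0, -0.14]
[-38.5, -13.0, -3.4] [0.03, 0.0, -0.14]
[-38.5, -13.1, -3.4] [0.03, 0.0, -0.14]
[-38.5, -13.2, -3.4] [0.03, 0.0, -0.14]
```

Call:
jog_arm(commands=[{"travel":[-38,-12.5,-3],"rot":[0,0,-0.2],"claw":255},{"travel":[-38,-12.5,-3],"rot":[0,0,-0.2],"claw":255},{"travel":[-38,-13,-3],"rot":[0,0,-0.2],"claw":255},{"travel":[-38,-13,-3],"rot":[0,0,-0.2],"claw":255},{"travel":[-38,-13,-3],"rot":[0,0,-0.2],"claw":255}])

```text
time: 4.8
tool_pos: [0.5017, -0.1476, 0.1845]
tcp_rot: [-1.888, -2.51, 0.0]
wrist_force: [0.6, -0.2, -0.9]
width: 0.107
grip_force: 40.5
```

Call:
jog_arm(commands=[{"travel":[-38,-13,-3],"rot":[0,0,-0.2],"claw":255},{"travel":[-38,-13,0],"rot":[0,0,0],"claw":255},{"travel":[-30,-10,0],"rot":[0,0,0],"claw":255},{"travel":[0,0,0],"rot":[0,0,0],"claw":255},{"travel":[0,0,0],"rot":[0,0,0],"claw":255}])

```text
time: 5.3
tool_pos: [0.4969, -0.2582, 0.187]
tcp_rot: [-1.886, -2.51, -0.0]
wrist_force: [0.3, 0.4, -1.2]
width: 0.104
grip_force: 40.4
```

```bash
python3 - <<'E'
from h import *
from workcell import viewer,monitor
viewer.read_camera("top")
d=viewer.read_camera("wrist");np.savez("w3.npz",**d);s=monitor.read_state();print(s["time"],s["tool_pos"],s["tcp_rot"],abs(s["joint_vel"]).max())
c=cv2.convertScaleAbs(d["color"][120:420,160:460],alpha=1.7)
cv2.imwrite("pics/w3.png",cv2.resize(c,None,fx=2,fy=2,interpolation=cv2.INTER_CUBIC))
E
```

```text
5.4 [ 0.4971 -0.257   0.1872] [-1.8835 -2.5125 -0.0004] 0.012590864746291994
```

View pics/w3.png

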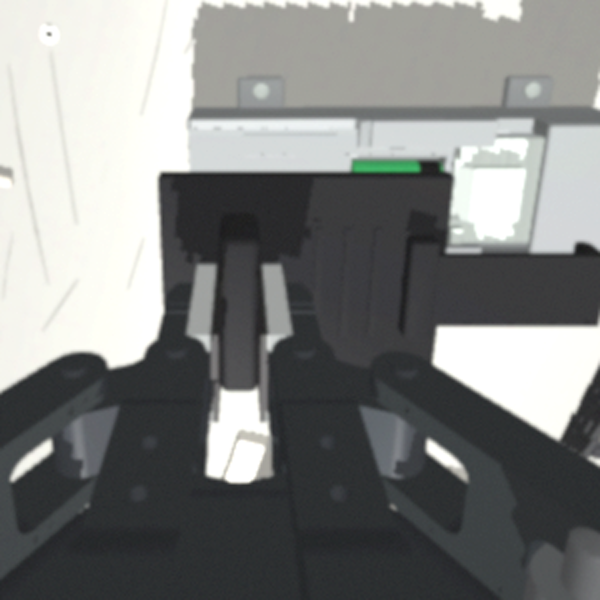

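```bash
python3 - <<'E'
from h import *
from scipy.spatial.transform import Rotation as Ro
W=dict(np.load("w3.npz"))
w=lambda x,y,z:ray(W,(160+x/2,120+y/2),z)
a=lambda p:np.degrees(np.arctan2(p[1],p[0]))
tp=np.array([.4971,-.257,.1872]);R=Ro.from_rotvec([-1.8835,-2.5125,-.0004])
zp=tp[2]-.0055
bl,fl=w(160,174,zp),w(452,174,zp);print("cover edge",bl,fl,a(fl-bl),np.linalg.norm(fl-bl))
print("in tool",R.inv().apply([bl-tp,fl-tp])*1e3, "tool yaw",a(R.as_matrix()[:,0]))
print("tongue in tool",R.inv().apply([w(600,255,zp)-tp,w(600,323,zp)-tp,w(460,255,zp)-tp,w(460,324,zp)-tp])*1e3)
print("rib top in tool",R.inv().apply([w(240,240,zp+.02)-tp])*1e3)
# box
A,B=w(190,121,.04),w(355,121,.04); H=w(547,124,.053)
print("guide +y top edge",A,B,a(B-A),"hood near +y",H,a(H-A))
print("feet",w(261,90,.004),w(533,90,.004),a(w(533,90,.004)-w(261,90,.004)))
print("bay near",w(352,160,.03))
np.save("x.npy",0)
g=W["color"].astype(int).sum(2)
for c in (200,220,245,300,345,400,425): 
    col=c*1//1; print(c, g[165:190,160+col//2])
E
```

```text
cover edge [ 0.4686 -0.2324  0.1817] [ 0.5435 -0.2107  0.1817] 16.193589803391315 0.07799296826598123
in tool [[ 31.561  -20.4128   5.5566]
 [ 31.4356  57.58     5.5025]] tool yaw 106.28572310138803
tongue in tool [[  7.7495 101.4793   5.4403]
 [-13.819  105.4801   5.4085]
 [  7.8097  62.3868   5.4674]
 [-14.089   64.8624   5.4362]]
rib top in tool [[ 21.0358   0.8885 -14.4723]]
guide +y top edge [ 0.4692 -0.2473  0.04  ] [ 0.5495 -0.224   0.04  ] 16.19124604556006 hood near +y [ 0.6362 -0.1976  0.053 ] 16.57475867822222
feet [ 0.502 -0.227  0.004] [ 0.6485 -0.1845  0.004 ] 16.18993472690119
bay near [ 0.5577 -0.2458  0.03  ]
200 [283 283 281 282 283 283 282 276 250 214 201 195 197 216 289 374 419 427
 427 413 394 387 384 380 380]
220 [284 284 282 282 283 282 284 275 250 214 199 197 197 220 292 376 420 423
 404 385 386 387 385 382 382]
245 [274 271 270 270 268 268 268 264 247 215 200 196 198 223 303 384 422 426
 421 406 388 372 367 377 382]
300 [282 282 282 284 282 282 282 276 250 212 199 197 201 232 320 395 420 425
 423 412 388 366 358 375 383]
345 [282 284 282 282 281 283 281 269 238 207 197 196 198 238 326 396 419 421
 416 402 390 385 383 382 382]
400 [283 282 280 282 281 282 280 267 238 208 199 199 198 206 231 297 357 380
 384 382 383 383 383 384 383]
425 [281 281 281 284 281 282 281 266 237 208 199 198 200 207 234 298 359 381
 384 384 382 381 381 384 384]
```

```bash
python3 plan.py .4938 -.2804 .068 106.25 1
```

```text
t 5.4 pos [ 0.4971 -0.257   0.1872] yaw 106.28722468216276 f [-0.041  -0.2812 -0.2545] w 0.09896647164042356
[-21.6, -9.7, 119.2] [-0.04, -0.08, 0.04]
```

Call:
jog_arm(commands=[{"travel":[-8,-4,20],"rot":[0,0,0],"claw":255},{"travel":[-8,-4,30],"rot":[0,0,0],"claw":255},{"travel":[-5.6,-1.7,30],"rot":[0,0,0],"claw":255},{"travel":[0,0,25],"rot":[0,0,0],"claw":255},{"travel":[0,0,14],"rot":[0,0,0],"claw":255}])

```text
time: 5.9
tool_pos: [0.4929, -0.2792, 0.0662]
tcp_rot: [-1.88, -2.512, 0.0]
wrist_force: [0.1, 0.8, -0.7]
width: 0.105
grip_force: 40.4
```

```bash
python3 - <<'E'
from h import *
from workcell import viewer,monitor
for i in range(4): viewer.read_camera("top")
s=monitor.read_state();print(s["time"],s["tool_pos"],s["tcp_rot"],abs(s["joint_vel"]).max(),s["wrist_force"])
for n in ("wrist","scene"):
    d=viewer.read_camera(n);np.savez(n+"4.npz",**d)
    c=d["color"][150:300,170:420] if n=="wrist" else d["color"][150:250,200:350]
    f=3.2 if n=="wrist" else 5.2
    cv2.imwrite(f"pics/{n}4.png",cv2.resize(cv2.convertScaleAbs(c,alpha=1.6),None,fx=f,fy=f,interpolation=cv2.INTER_CUBIC))
E
```

```text
6.1 [ 0.4948 -0.281   0.0694] [1.8832 2.514  0.0002] 0.024582466038524417 [0.4042 0.085  0.4732]
```

View pics/wrist4.png

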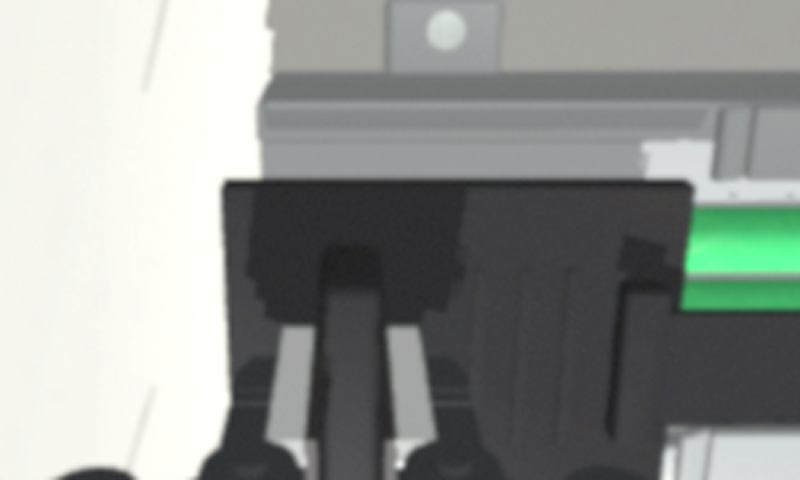

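```bash
python3 - <<'E'
from h import *
from scipy.spatial.transform import Rotation as Ro
W=dict(np.load("wrist4.npz"))
w=lambda x,y,z:ray(W,(170+x/3.2,150+y/3.2),z)
tp=np.array([.4948,-.281,.0694]);R=Ro.from_rotvec([1.8832,2.514,.0002])
T=lambda *p:R.inv().apply(w(*p)-tp)*1e3
zp=.0639
for n,p in dict(coverBL=(225,184,zp),coverFL=(691,184,zp),ribend=(353,290,zp+.02),tongU=(780,311,zp),tongL=(780,426,zp),
  guideA=(262,102,.04),guideB=(710,102,.04),line130=(400,130,.04),line140=(400,141,.035),deck140=(400,141,.03),seg=(715,110,.042),seg2=(752,110,.042),foot=(445,30,.004),bay=(700,205,.03)).items(): print(n,T(*p))
g=W["color"].astype(int).sum(2)
print(g[175:215,290])
print(g[185,240:262], g[190,385:415])
d=dict(np.load("scene4.npz"))
E
```

```text
coverBL [ 31.6986 -19.9981   5.4827]
coverFL [31.621  57.8807  5.5127]
ribend [ 21.1313   1.308  -14.5059]
tongU [ 8.4148 75.9975  5.5267]
tongL [-14.4707  79.1906   5.5348]
guideA [ 40.6072 -15.6867  29.3817]
guideB [40.529  68.869  29.4143]
line130 [35.1607 10.438  29.3934]
line140 [31.7332 10.754  34.3946]
deck140 [30.4638 11.0359 39.3951]
seg [39.427  69.1924 27.4148]
seg2 [39.4206 76.1161 27.4174]
foot [49.3246 22.1266 65.3937]
bay [16.7753 73.2773 39.4232]
[220 213 215 215 217 222 247 283 285 265 256 258 257 253 259 269 281 283
 278 280 288 292 292 291 293 294 292 294 292 282 230 129  76  82  84  84
  85  84  84  87]
[483 484 483 484 484 485 483 483 475 434 347 293 271 256 256 259 259 259
 256 256 256 259] [271 272 272 275 284 287 287 280 252 224 236 263 283 289 292 291 288 287
 274 250 248 271 291 296 295 295 296 294 295 296]
```

Call:
jog_arm(commands=[{"travel":[-0.8,3,5],"rot":[0,0,0],"claw":255},{"travel":[0,0,8],"rot":[0,0,0],"claw":255},{"travel":[0,0,6],"rot":[0,0,0],"claw":255},{"travel":[0,0,3],"rot":[0,0,0],"claw":255},{"travel":[0,0,0],"rot":[0,0,0],"claw":255}])

```text
time: 6.7
tool_pos: [0.4965, -0.281, 0.0457]
tcp_rot: [-1.884, -2.512, 0.0]
wrist_force: [0.0, 1.0, -0.7]
width: 0.104
grip_force: 40.4
```

```bash
python3 plan.py .4948 -.281 .0404 106.25 1; python3 -c "
from workcell import monitor;s=monitor.read_state();print(s['torque'],s['wrist_force'])"
```

```text
t 6.7 pos [ 0.4965 -0.281   0.0457] yaw 106.25913230615558 f [ 0.0339  1.0055 -0.6784] w 0.10401244933282185
[0.5, -1.7, 5.3] [-0.08, -0.09, 0.01]
[0.02322492 0.02382205 0.01739042] [ 0.03388291  1.00547091 -0.67836893]
```

Call:
jog_arm(commands=[{"travel":[0,0,1.5],"rot":[0,0,0],"claw":255},{"travel":[0,0,1],"rot":[0,0,0],"claw":255},{"travel":[0,0,1],"rot":[0,0,0],"claw":255},{"travel":[0,0,0.5],"rot":[0,0,0],"claw":255},{"travel":[0,0,0],"rot":[0,0,0],"claw":255}])

```text
time: 7.2
tool_pos: [0.4974, -0.2814, 0.0428]
tcp_rot: [1.885, 2.513, -0.0]
wrist_force: [0.3, 0.5, -0.9]
width: 0.103
grip_force: 40.4
```

Call:
jog_arm(commands=[{"travel":[0,0,0.7],"rot":[0,0,0],"claw":255},{"travel":[0,0,0.5],"rot":[0,0,0],"claw":255},{"travel":[0,0,0],"rot":[0,0,0],"claw":255},{"travel":[0,0,0],"rot":[0,0,0],"claw":255},{"travel":[0,0,0],"rot":[0,0,0],"claw":255}])

```text
time: 7.7
tool_pos: [0.4974, -0.2814, 0.0416]
tcp_rot: [1.885, 2.513, 0.0]
wrist_force: [0.4, 0.1, -0.4]
width: 0.102
grip_force: 40.4
```

Call:
jog_arm(commands=[{"travel":[0,0,0.5],"rot":[0,0,0],"claw":255},{"travel":[0,0,0.5],"rot":[0,0,0],"claw":255},{"travel":[0,0,0.4],"rot":[0,0,0],"claw":255},{"travel":[0,0,0],"rot":[0,0,0],"claw":255},{"travel":[0,0,0],"rot":[0,0,0],"claw":255}])

```text
time: 8.2
tool_pos: [0.4974, -0.2814, 0.0404]
tcp_rot: [1.885, 2.513, -0.0]
wrist_force: [-0.7, 0.3, 2.2]
width: 0.099
grip_force: 40.9
```

Call:
jog_arm(commands=[{"travel":[0,2,-0.2],"rot":[0,0,0],"claw":255},{"travel":[0,2,0],"rot":[0,0,0],"claw":255},{"travel":[0,2,0],"rot":[0,0,0],"claw":255},{"travel":[0,2,0],"rot":[0,0,0],"claw":255},{"travel":[0,1,0],"rot":[0,0,0],"claw":255}])

```text
time: 8.7
tool_pos: [0.5063, -0.2789, 0.0405]
tcp_rot: [1.884, 2.513, -0.0]
wrist_force: [-1.7, -0.8, 2.3]
width: 0.104
grip_force: 40.8
```

Call:
jog_arm(commands=[{"travel":[0,2,0],"rot":[0,0,0],"claw":255},{"travel":[0,2,0],"rot":[0,0,0],"claw":255},{"travel":[0,2,0],"rot":[0,0,0],"claw":255},{"travel":[0,1,0],"rot":[0,0,0],"claw":255},{"travel":[0,1,0],"rot":[0,0,0],"claw":255}])

```text
time: 9.2
tool_pos: [0.5138, -0.2766, 0.0404]
tcp_rot: [-1.885, -2.513, 0.0]
wrist_force: [-2.6, -0.2, 2.5]
width: 0.103
grip_force: 40.9
```

Call:
jog_arm(commands=[{"travel":[0,2,-0.2],"rot":[0,0,0],"claw":255},{"travel":[0,2,0],"rot":[0,0,0],"claw":255},{"travel":[0,2,0],"rot":[0,0,0],"claw":255},{"travel":[0,2,0],"rot":[0,0,0],"claw":255},{"travel":[0,2,0],"rot":[0,0,0],"claw":255}], force=25)

```text
time: 9.7
tool_pos: [0.5232, -0.2737, 0.0405]
tcp_rot: [-1.884, -2.513, 0.0]
wrist_force: [-2.6, -1.1, 2.1]
width: 0.103
grip_force: 40.8
```

Call:
jog_arm(commands=[{"travel":[0,2,0],"rot":[0,0,0],"claw":255},{"travel":[0,2,0],"rot":[0,0,0],"claw":255},{"travel":[0,1.5,0],"rot":[0,0,0],"claw":255},{"travel":[0,1.5,0],"rot":[0,0,0],"claw":255},{"travel":[0,1,0],"rot":[0,0,0],"claw":255}])

```text
time: 10.2
tool_pos: [0.5317, -0.2714, 0.0406]
tcp_rot: [1.884, 2.512, 0.001]
wrist_force: [-1.5, -0.3, 1.3]
width: 0.105
grip_force: 40.5
```

Call:
jog_arm(commands=[{"travel":[0,2,0],"rot":[0,0,0],"claw":255},{"travel":[0,1.5,0],"rot":[0,0,0],"claw":255},{"travel":[0,1.5,0],"rot":[0,0,0],"claw":255},{"travel":[0,1.5,0],"rot":[0,0,0],"claw":255},{"travel":[0,1,0],"rot":[0,0,0],"claw":255}], force=25)

```text
time: 10.7
tool_pos: [0.5383, -0.2694, 0.0406]
tcp_rot: [1.885, 2.513, 0.0]
wrist_force: [-1.2, -0.0, 0.5]
width: 0.104
grip_force: 40.5
```

Call:
jog_arm(commands=[{"travel":[0,1.5,0],"rot":[0,0,0],"claw":255},{"travel":[0,1.5,0],"rot":[0,0,0],"claw":255},{"travel":[0,1,0],"rot":[0,0,0],"claw":255},{"travel":[0,1,0],"rot":[0,0,0],"claw":255},{"travel":[0,0,0],"rot":[0,0,0],"claw":255}])

```text
time: 11.2
tool_pos: [0.5432, -0.2681, 0.0406]
tcp_rot: [1.885, 2.513, 0.0]
wrist_force: [0.3, -0.1, 0.4]
width: 0.102
grip_force: 40.5
```

Call:
jog_arm(commands=[{"travel":[0,1,0],"rot":[0,0,0],"claw":255},{"travel":[0,1,0],"rot":[0,0,0],"claw":255},{"travel":[0,1,0],"rot":[0,0,0],"claw":255},{"travel":[0,1,0],"rot":[0,0,0],"claw":255},{"travel":[0,1,0],"rot":[0,0,0],"claw":255}])

```text
time: 11.7
tool_pos: [0.5478, -0.2667, 0.0406]
tcp_rot: [-1.885, -2.513, 0.0]
wrist_force: [-0.3, 0.8, 0.5]
width: 0.103
grip_force: 40.5
```

Call:
jog_arm(commands=[{"travel":[0,1,0],"rot":[0,0,0],"claw":255},{"travel":[0,1,0],"rot":[0,0,0],"claw":255},{"travel":[0,1,0],"rot":[0,0,0],"claw":255},{"travel":[0,1,0],"rot":[0,0,0],"claw":255},{"travel":[0,0,0],"rot":[0,0,0],"claw":255}])

```text
time: 12.2
tool_pos: [0.5518, -0.2655, 0.0406]
tcp_rot: [1.885, 2.513, 0.0]
wrist_force: [-1.1, -1.2, -0.1]
width: 0.101
grip_force: 40.5
```

Call:
jog_arm(commands=[{"travel":[0,1,0],"rot":[0,0,0],"claw":255},{"travel":[0,1,0],"rot":[0,0,0],"claw":255},{"travel":[0,1,0],"rot":[0,0,0],"claw":255},{"travel":[0,1,0],"rot":[0,0,0],"claw":255},{"travel":[0,0,0],"rot":[0,0,0],"claw":255}])

```text
time: 12.7
tool_pos: [0.5558, -0.2644, 0.0407]
tcp_rot: [1.884, 2.513, 0.0]
wrist_force: [0.9, 0.9, 0.6]
width: 0.1
grip_force: 40.5
```

```bash
cat > st.py <<'E'
from h import *
from workcell import monitor
s=monitor.read_state();p=s["tool_pos"];f=s["wrist_force"];u=np.array([.9603,.2788]);v=np.array([-.2788,.9603])
print(s["time"],"slid mm",(p[:2]@u-.3992)*1e3,"lat",(p[:2]@v+.40890)*1e3,"z",p[2],"f u,v,z",f[:2]@u,f[:2]@v,f[2],"torque",s["torque"],s["joint_vel"].max())
E
python3 st.py
```

```text
12.7 slid mm 60.841887240962954 lat 0.02195120458098332 z 0.040678265880574126 f u,v,z 1.1640474372725924 0.6207668973884486 0.5999835532531071 torque [ 0.0061 -0.1611 -0.0294] 0.0012951308421239526
```

Call:
jog_arm(commands=[{"travel":[0,0.5,0],"rot":[0,0,0],"claw":255},{"travel":[0,0.5,0],"rot":[0,0,0],"claw":255},{"travel":[0,0.5,0],"rot":[0,0,0],"claw":255},{"travel":[0,0.5,0],"rot":[0,0,0],"claw":255},{"travel":[0,0.5,0],"rot":[0,0,0],"claw":255}])

```text
time: 13.2
tool_pos: [0.5577, -0.2637, 0.0405]
tcp_rot: [-1.884, -2.513, 0.0]
wrist_force: [-0.3, 0.6, 0.8]
width: 0.103
grip_force: 40.5
```

```bash
python3 st.py
```

```text
13.2 slid mm 62.831330382157105 lat 0.2075636228888178 z 0.04047166892074974 f u,v,z -0.09695370812652762 0.677190621696772 0.7597630351459572 torque [-0.0105 -0.0045  0.0236] 0.007020080444742671
```

Call:
jog_arm(commands=[{"travel":[0,0.6,0],"rot":[0,0,0],"claw":255},{"travel":[0,0.6,0],"rot":[0,0,0],"claw":255},{"travel":[0,0.6,0],"rot":[0,0,0],"claw":255},{"travel":[0,0.6,0],"rot":[0,0,0],"claw":255},{"travel":[0,0.6,0],"rot":[0,0,0],"claw":255}])

```text
time: 13.7
tool_pos: [0.5589, -0.2634, 0.0404]
tcp_rot: [-1.882, -2.512, 0.004]
wrist_force: [-7.8, -2.3, 4.1]
width: 0.103
grip_force: 41.1
```

```bash
python3 st.py
```

```text
13.7 slid mm 64.01749469068358 lat 0.10462579953246509 z 0.040448825470691424 f u,v,z -8.082097686783664 -0.03933041479151278 4.1207167654648185 torque [-0.5633  1.2612  0.0351] 0.010694450956172193
```

Call:
jog_arm(commands=[{"travel":[0,-1,0],"rot":[0,0,0],"claw":255},{"travel":[0,-1,0],"rot":[0,0,0],"claw":255},{"travel":[0,-0.7,0],"rot":[0,0,0],"claw":255},{"travel":[0,-0.7,0],"rot":[0,0,0],"claw":255},{"travel":[0,0,0],"rot":[0,0,0],"claw":255}])

```text
time: 14.2
tool_pos: [0.5577, -0.2637, 0.0406]
tcp_rot: [1.885, 2.513, 0.001]
wrist_force: [-0.7, -0.2, -0.1]
width: 0.105
grip_force: 40.4
```

```bash
python3 st.py
```

```text
14.2 slid mm 62.86017133774735 lat 0.1377679134033083 z 0.04061240141818135 f u,v,z -0.7480597489018678 -0.011679499230013518 -0.06844798173691446 torque [ 0.0192 -0.0253 -0.0148] 0.002565975510815755
```

Call:
jog_arm(commands=[{"travel":[0,-0.5,0],"rot":[0,0,0],"claw":255},{"travel":[0,-0.5,0],"rot":[0,0,0],"claw":255},{"travel":[0,-0.5,0],"rot":[0,0,0],"claw":255},{"travel":[0,-0.5,0],"rot":[0,0,0],"claw":255},{"travel":[0,0,0],"rot":[0,0,0],"claw":255}])

```text
time: 14.7
tool_pos: [0.5569, -0.2642, 0.0409]
tcp_rot: [1.884, 2.512, 0.002]
wrist_force: [4.5, 1.7, -1.9]
width: 0.105
grip_force: 40.2
```

```bash
python3 st.py
```

```text
14.7 slid mm 61.887559214229725 lat -0.06876154211143959 z 0.04091831086044597 f u,v,z 4.831576794240412 0.3511947567970175 -1.8618893757596762 torque [ 0.3341 -0.681   0.0519] 0.002854551492668897
```

Call:
jog_arm(commands=[{"travel":[0,1,0],"rot":[0,0,0],"claw":255},{"travel":[0,1,0],"rot":[0,0,0],"claw":255},{"travel":[0,1,0],"rot":[0,0,0],"claw":255},{"travel":[0,1,0],"rot":[0,0,0],"claw":255},{"travel":[0,0.7,0],"rot":[0,0,0],"claw":255}])

```text
time: 15.2
tool_pos: [0.5588, -0.2635, 0.0405]
tcp_rot: [-1.883, -2.512, 0.003]
wrist_force: [-5.1, -1.6, 3.1]
width: 0.104
grip_force: 40.9
```

```bash
python3 st.py
```

```text
15.2 slid mm 63.97910672910484 lat 0.037500928588452 z 0.040471789909559304 f u,v,z -5.39451757631416 -0.11802728852035238 3.0637918021012474 torque [-0.3872  0.8312  0.0152] 0.013127201547401254
```

Call:
jog_arm(commands=[{"travel":[0,-0.6,0],"rot":[0,0,0],"claw":240},{"travel":[0,0,0],"rot":[0,0,0],"claw":180},{"travel":[0,0,0],"rot":[0,0,0],"claw":150},{"travel":[0,0,0],"rot":[0,0,0],"claw":150},{"travel":[0,0,0],"rot":[0,0,0],"claw":150}])

```text
time: 15.7
tool_pos: [0.5598, -0.2632, 0.0407]
tcp_rot: [1.884, 2.513, 0.0]
wrist_force: [0.8, 0.1, -0.2]
width: 0.412
grip_force: 0.0
```

```bash
python3 st.py
```

```text
15.7 slid mm 64.97774957159619 lat 0.10901005230307126 z 0.04066461422110748 f u,v,z 0.7968646354112464 -0.10837157363055687 -0.22418514729233704 torque [ 0.0212  0.002  -0.0473] 0.0013396982206410413
```

Free; lift straight up and compare the cover position from the wrist camera numerically.

Call:
jog_arm(commands=[{"travel":[0,0,-5],"rot":[0,0,0],"claw":130},{"travel":[0,0,-15],"rot":[0,0,0],"claw":130},{"travel":[0,0,-30],"rot":[0,0,0],"claw":130},{"travel":[0,0,-40],"rot":[0,0,0],"claw":130},{"travel":[0,0,-40],"rot":[0,0,0],"claw":130}])

```text
time: 16.2
tool_pos: [0.5593, -0.2631, 0.1728]
tcp_rot: [1.885, 2.513, 0.0]
wrist_force: [0.9, 0.2, 1.4]
width: 0.489
grip_force: 0.0
```

```bash
python3 - <<'E'
from h import *
from workcell import viewer,monitor
for i in range(6): viewer.read_camera("top")
W=viewer.read_camera("wrist");T=viewer.read_camera("top");S=viewer.read_camera("scene")
g=W["color"].max(2);m=(g<60).astype(np.uint8)
# dark pixels in box frame, plate-top plane z=.035, centre per wrist estimate
u=np.array([.9603,.2788]);v=np.array([-.2788,.9603]);c=u*(.3992+.094)+v*(-.4089)
for b in range(40,-41,-5):
    row=""
    for a in range(-118,116,3):
        q=proj(W,[*(c+u*a/1e3+v*b/1e3),.035]).round().astype(int)
        row+=("#" if m[q[1],q[0]] else ".") if 0<=q[0]<560 and 0<=q[1]<420 else "?"
    print(f"{b:4d} {row}")
d=cv2.absdiff(cv2.imread("pics/top0.png"),T["color"]).max(2); x=(d>40).astype(np.uint8)
n,l,st,ce=cv2.connectedComponentsWithStats(cv2.morphologyEx(x,cv2.MORPH_OPEN,np.ones((2,2)))); print(st[1:][st[1:,4]>15])
print(monitor.read_state()["wrist_force"],monitor.read_state()["tool_pos"])
E
```

```text
40 ..............................................................#...............
  35 ..............................................................#...............
  30 .......................########...............................................
  25 .......................##########################.............................
  20 .......................##########################.............................
  15 .......................##########################.............................
  10 .......................###########################...........##...............
   5 .......................########################################...............
   0 .......................########################################...............
  -5 .......................########################################...............
 -10 .......................########################################...............
 -15 .......................##########################.............................
 -20 .......................##########################.............................
 -25 .....
[... 569 characters left out ...]
1   145   204  9328]
 [  190   175    24    37   569]
 [  362   185     7     5    21]
 [  311   186    35    27   196]
 [  312   192    28    27   449]
 [  118   236    18    15    76]
 [  109   246    16    12    62]
 [  346   266   214   154 17844]
 [  532   287     7     5    20]
 [  260   309    27    16   255]
 [  166   317    54    37  1053]
 [  235   318    16     9    86]
 [  223   320    35    19   136]
 [  529   331    19    35   147]
 [    0   335   181    85 10519]
 [  217   340   146    80  2612]
 [  173   353    12     4    26]
 [  166   357    16    14    89]
 [   30   408    27    12   115]
 [  364   414     7     6    22]]
[-0.1065 -0.1858 -0.5653] [ 0.5583 -0.2627  0.1688]
```

```bash
python3 -c "
from workcell import workorder;print(workorder.finish_job())"
```

```text
the job is handed in; nothing more can be done
None
```

The cover is on the rails, clicked past the ledge and fully home. I felt the stop at about 8 N of push, and a roughly 5 N pull back confirmed it is latched. The gripper has let go and is clear, and the job was handed in after about 17 s of robot time.

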